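Register a sample plate in its nest and latch it down

ROBOT

A 6-joint arm with a two-finger parallel gripper is mounted at the origin on the work surface. World frame = base frame: x ahead of the robot, y to its left, z up, the work surface at z = 0. Lengths are in m, angles in rad, forces in N, time in s.
With the tool pointing down it reaches from about 0.35 to 0.975 m from the base axis. Payload 4.9 kg.
Tool frame: the origin (TCP) lies at the very end of the fingers, on their centre line; the grasp point (between the pads) lies 19 mm behind it (ctrl.tcp_to_grasp is the z of the grasp point in the tool frame, in m); z points along the fingers, y is the line along which they close (so a half turn about z gives the same grasp; the last joint's range is limited). The gripper opens to 85 mm and grips with 20 to 120 N. Pads are 22 mm wide; open, the fingers measure 114 mm over their backs; the gripper's body (76 mm by 85 mm) begins 54 mm behind the grasp point. The pads swing forward as they close: fully open they stand 13 mm farther back than shut.
Start: joints at [-1.437, 0.053, 1.613, -0, 1.476, -0.119], TCP at [0.156, -0.605, 0.231] pointing down, gripper open.
Joint ranges: [-3.01, 3.01], [-1.01, 2.22], [0.06, 2.58], [-1.02, 4.17], [0.09, 2.62], [-3.14, 3.14]. Speed limits (rad/s): [2.57, 2.57, 3.14, 3.14, 3.14, 3.14].

INTERFACE

Orientations are given as a rotation vector (axis times angle).
In Python, from station import ctrl, eyes, job, nets gives the robot as it stands. The module is installed in compiled form; this text tells all that it offers.
- The arm moves only by the tool jog_arm, never from a script. Its argument "commands" is one flat list of numbers, 7 for each row, row after row: the shift along the tool's x, y, z each as a share of 0.06 m, from -1 to 1, then the turn, a rotation vector about the tool's x, y, z each as a share of 0.1 rad, from -1 to 1, then the finger opening in mm, from 0 to 85.4. In form: [x, y, z, ax, ay, az, grip, x, y, z, ax, ay, az, grip, ...]. A call has 1 to 20 rows; each row shifts and turns the commanded pose from where the row before left it, along the tool's axes as they then stand; what a row does not reach is not made up. A row lasts 1/8 s, in which the tool goes at most 62.5 mm and 10.7 degrees, less where a joint would pass 70% of its speed; a pose out of reach is approached as far as the arm can. A call with a number of a shift or a turn outside -1 to 1 is refused whole. A call with a gripper value outside its range is refused whole. The fingers move at their own pace and stop on an object; "newtons" is the grip in N (left out, the last holds). Time passes only in rows, so rows that do not move let the fingers close. It gives the time, the measured TCP pose, the force, the opening and the grip force at its end, in the units of the state.
- ctrl.get_obs(): the state, without advancing time (a new reading comes with each control period).
- eyes.get_image(name): name is "scene" or "top"; returns a dict with "image" (480x640x3 uint8, red, green, blue), "z_map" (480x640 float32, m along the optical axis (not along the pixel's ray), 0 where there is no reading), "K" (3x3 intrinsics, pixels), "cam_to_world" (4x4, takes a point from camera to world coordinates). Camera axes: x right, y up, looking along -z (the intrinsics and any distortion apply to the point x, -y, -z); pixel columns grow to the right and rows downward; lengths in m; the calibration is good to about 2 mm. A picture is of the moment at which its call begins.
- job.finish_job(): hands the job in; it is judged then, once.
Trained networks look in the newest picture that a camera, given by its name, has taken for a name from the list of things; names that differ only in an ending like _2 or _b are one class to them, and where a whole thing is asked for, a point or a joint stands for the part that bears it (a point fixed in the world has none). Each returns a list of dicts, best first, with "p" (0 to 1); they miss things now and then, are a little off and sometimes report something else, mostly with a low value. They report only what shows in the picture. A call takes as long as a camera call. They do not tell look-alikes from the thing itself.
- nets.silhouettes(camera, name): "mask" (480x640 bool, what is visible of it) and "bbox" ([left, top, right, bottom] in pixels, round what is visible of it).
The state is a dict: "t": time; "q": joint angles; "dq": joint speeds; "effort": joint torques, N m; "tool_pos": TCP position; "tool_rot": TCP orientation; "contact_force": force on the tool from outside, world axes, zero at the start; "wrist_torque": the same for the moment, N m; "opening": finger opening in m; "grip_force": force on a finger pad.
Only numpy, scipy, OpenCV 4.12 (cv2) and the standard library are available. Lean on these libraries where they do the work, as an engineer would, in place of code of your own. Each camera call takes 0.05 s, during which the arm holds its last target. There are 200 camera calls.

TASK

Push the loose sample plate gently along the deck until it sits squarely against both rear stops and the side pin, then swing the green latch arm over and press it down until its rod clicks under the brass spring catch, so that it stays shut by itself. Keep the robot off the splash guard that stands over the latch, and leave the bottle, the tip box and the tube rack where they are.

Things in the scene. Friction and masses are not known exactly. Their poses are not given: they have to be found in the camera images.
- nest: Beige instrument deck fixed to the bench: top 35 mm above the bench, spanning x -75 to +120 mm and y -125 to +125 mm of this frame. Origin on the bench; x points away from the robot (yaw up to 0.3 rad either way), y left, z up. It carries the stops, latch, catch and shield.
- plate: Loose white 24-well sample plate with green and blue wells, 85.5 mm along its x, 127.8 mm along its y, 16 mm high, about 0.11 kg, lying on the deck (z = 35 mm) some 8 to 25 mm short of the stops (towards the robot and to the right) and slightly turned. Origin: centre of its underside.
- plate_home (a point): Where the plate's origin lies, on the deck top, when the plate is fully against both rear stops and the side pin. Axes as the nest's.
- latch_hinge (a point): Pivot of the green latch arm: nest x = 62.5, y = 35 mm, 56.5 mm above the bench. Axis along nest x, so the arm swings in the upright plane along nest y. The arm is 71 mm long, 14 mm wide (x), 6 mm thick; a tongue 5 mm thick, 36 to 60 mm from the pivot, sticks out 18 mm towards the robot, over the plate's rear rim when closed.
- latch (a joint): Latch angle, rad: 0 closed (level, pointing to nest -y), 1.57 upright; limits -0.03 and 1.75; starts open at 1.1 to 1.5. The hinge is stiff (friction 0.06 N m), with a spring of 0.14 N m/rad, free at 1.4 rad, that pushes it open: short of the catch it springs up. Closing takes about 6 to 12 N at the pad. Caught, it rests at about 0.01.
- latch_pad (a point): Middle of the place to push on, on the arm's outer face (the face that looks to the left when open and is the top when closed), 48 mm from the pivot, 3 mm above the arm's middle plane, 4 mm on the robot's side of its middle line. Its z axis is the outward normal of that face.
- catch (a joint): How far the brass spring bolt is pushed back (m): 0 at rest, 0.006 when the rod is just passing it. It springs back to 0 over the rod when the latch angle reaches about 0.
- catch_lip (a point): Lower front edge of the brass spring bolt's nose, nest x = 62.5, y = -35 mm, 60 mm above the bench. The bolt is 16 mm wide in x, has a steep ramp on top, and reaches 13 mm above and 19 mm to the right (-y) of this point.
- shield: Fixed splash guard over the latch, frame as the nest's: two aluminium rails, 14 mm diameter, along y from -118 to +118 mm at x = 30 and x = 100 mm, 235 mm above the bench, a clear strip 35 mm high standing on the front one, joined at the ends, on posts at x = 100, y = -113 and +113 mm. The latch is reached from the robot's side, tool tilted about 25 to 50 degrees, fingers down and away.
- shield_edge (a point): Foremost point of the splash guard's front rail, at its middle, 235 mm above the bench.
- bottle: Bystander: clear reagent bottle with blue cap, 60 mm diameter, 130 mm high. Origin: centre of its underside.
- tipbox: Bystander: blue pipette-tip box with clear lid, 85 x 120 x 82 mm. Origin: centre of its underside.
- tuberack: Bystander: orange tube rack of small capped tubes, 60 x 100 x 52 mm. Origin: centre of its underside.
- rear_stop (a point): Foot of the front face of the right-hand steel rear stop (nest x = 45, y = -53 mm, on the deck). It is 7 x 14 mm, 13 mm high. The left-hand one is 28 mm long, centred at y = +28 mm, just in front of the latch hinge, its face in line with this one.
- side_pin (a point): Foot of the right (-y) side of the steel side pin, 10 mm diameter, 13 mm high (this point: nest x = -20, y = 64 mm, on the deck). The plate's left edge goes against it.
- latch_rod (a point): Middle of the steel cross rod at the arm's free end, 6 mm diameter, 14 mm long along nest x, 73 mm from the pivot: the part that must go under the catch.
Not all that is in view belongs to the job. Of the things that look like the plate, the middle-sized one is meant.

How it is judged:
On the way, in this order (a step that is already met when the one before it is completed fails the run):
1. the plate sits against both rear stops and the side pin while the latch is still open (x of plate in the frame of plate_home between -0.002 and 0.002 m and y of plate in the frame of plate_home between -0.002 and 0.002 m and z of plate in the frame of plate_home between -0.003 and 0.003 m and angle between the x axis of plate and the x axis of plate_home, either way round below 0.025 rad and value of joint latch above 0.7 rad), for 0.2 s.
2. the latch arm is down with its rod under the sprung-back catch (value of joint latch below 0.045 rad and value of joint catch below 0.0015 m), for 0.2 s.
At the end, for the whole second after the job is handed in: The plate lies flat on the deck within 2 mm of its home in x and y (3 mm in height), square within 0.025 rad and at rest; the latch angle is below 0.045 rad with the spring bolt back within 1.5 mm of rest, staying so by itself (all of step 2 and x of plate in the frame of plate_home between -0.002 and 0.002 m and y of plate in the frame of plate_home between -0.002 and 0.002 m and z of plate in the frame of plate_home between -0.003 and 0.003 m and angle between the x axis of plate and the x axis of plate_home, either way round below 0.025 rad and linear speed of plate below 0.01 m/s); the robot touches nothing.
It fails at once if the robot bumps the splash guard (contact force between any of the arm, the fingers and shield above 3 N).
It fails at once if the plate is shoved with more than 25 N (contact force between the fingers and plate above 25 N).
It fails at once if a bystander is moved by more than 15 mm or tipped (distance of any of bottle, tipbox, tuberack from where it was at the start of the episode above 0.015 m or angle between any of bottle, tipbox, tuberack's own z axis and vertical above 0.3 rad).
It also fails if it takes over 58 s, if anything falls off the work surface, if the arm or the gripper's body presses on something with over 40 N, if the wrist force passes 120 N, or if a joint passes its speed limit or range.

## Working session

There is one attempt and no reset: what is moved stays moved. The work goes in short steps, Python scripts to look and compute and a tool call to move; the robot and the scene stay as the last step left them, time stands still between calls to the robot, and variables do not carry over. Pictures are saved under pics/ and viewed, at most 10 in all, crops included, and the job is handed in when it is done.

Besides the shell and the picture viewer there is one more tool, called after "Call:" as name(argument=value, ...) on one line, values as JSON. jog_arm: Moves the arm, as the interface text tells. Shift numbers are shares of 0.06 m and turn numbers shares of 0.1 rad, none past 1 either way. Its arguments: {"type":"object","properties":{"commands":{"type":"array","items":{"type":"number"}},"newtons":{"type":"number"}},"required":["commands"]}

```bash
mkdir -p pics
cat > h.py <<'E'
import numpy as np, cv2
from station import ctrl, eyes, job, nets
def cloud(d):
    K=d["K"];z=d["z_map"];v,u=np.mgrid[0:480,0:640]
    P=np.stack([(u-K[0,2])/K[0,0]*z,-(v-K[1,2])/K[1,1]*z,-z],-1)
    T=d["cam_to_world"];return P@T[:3,:3].T+T[:3,3]
def proj(d,p):
    T=d["cam_to_world"];c=(np.atleast_2d(p)-T[:3,3])@T[:3,:3];K=d["K"]
    return np.stack([K[0,0]*c[:,0]/-c[:,2]+K[0,2],K[1,1]*-c[:,1]/-c[:,2]+K[1,2]],-1)
E
python3 - <<'E'
from h import *
for c in("scene","top"):
    d=eyes.get_image(c);cv2.imwrite(f"pics/{c}0.png",d["image"][:,:,::-1]);np.savez(f"{c}0.npz",**d)
    P=cloud(d)
    print(c,d["K"].round(1).tolist(),d["cam_to_world"].round(3).tolist())
    for n in("plate","nest","latch","catch","bottle","tipbox","tuberack","shield"):
        for r in nets.silhouettes(c,n)[:3]:
            m=r["mask"]&(d["z_map"]>0);print(n,round(r["p"],2),r["bbox"],np.median(P[m],0).round(3),m.sum())
print(ctrl.get_obs()["t"])
E
```

```text
scene [[453.9, 0.0, 329.5], [0.0, 453.9, 240.5], [0.0, 0.0, 1.0]] [[-0.005, -0.656, 0.755, 1.173], [1.0, 0.01, 0.016, 0.048], [-0.018, 0.755, 0.656, 0.725], [0.0, 0.0, 0.0, 1.0]]
plate 0.94 [144.4, 335.9, 260.0, 431.9] [ 0.734 -0.188  0.022] 5666
plate 0.9 [313.2, 226.1, 347.1, 257.2] [0.342 0.03  0.012] 522
plate 0.84 [311.9, 259.0, 374.6, 298.9] [0.521 0.054 0.052] 1990
nest 0.71 [273.0, 205.0, 426.3, 345.0] [0.594 0.077 0.037] 13539
latch 0.65 [352.1, 276.5, 371.3, 303.3] [0.592 0.089 0.101] 188
catch 0.43 [323.7, 294.9, 329.3, 311.0] [0.596 0.023 0.07 ] 94
catch 0.17 [273.7, 203.4, 426.8, 326.4] [0.564 0.071 0.241] 5329
bottle 0.71 [467.5, 310.3, 511.6, 374.2] [0.697 0.307 0.079] 1905
bottle 0.48 [419.4, 241.8, 487.1, 295.1] [0.519 0.286 0.074] 3147
tipbox 0.72 [420.4, 240.9, 487.4, 298.1] [0.519 0.286 0.074] 3215
tuberack 0.65 [190.4, 278.0, 246.1, 318.4] [ 0.562 -0.191  0.042] 1873
shield 0.93 [272.3, 203.6, 425.5, 330.1] [0.564 0.073 0.241] 5655
top [[473.0, 0.0, 323.8], [0.0, 473.0, 235.7], [0.0, 0.0, 1.0]] [[-0.011, 0.993, -0.122, 0.417], [-1.0, -0.009, 0.012, 0.063], [0.011, 0.122, 0.993, 1.256], [0.0, 0.0, 0.0, 1.0]]
plate 0.88 [292.6, 238.5, 343.9, 274.6] [0.513 0.061 0.053] 1701
plate 0.72 [375.1, 145.0, 445.3, 211.2] [ 0.722 -0.189  0.022] 2586
plate 0.68 [255.8, 189.9, 372.9, 281.0] [0.567 0.079 0.038] 6786
nest 0.6 [259.6, 195.8, 368.3, 279.2] [0.568 0.081 0.038] 6574
latch 0.57 [298.6, 221.3, 310.2, 226.9] [0.591 0.092 0.105] 44
bottle 0.8 [204.6, 176.4, 230.4, 206.7] [0.67  0.31  0.091] 597
bottle 0.57 [200.4, 248.8, 253.2, 287.9] [0.481 0.289 0.083] 1797
tipbox 0.86 [199.0, 252.2, 252.2, 284.2] [0.481 0.289 0.083] 1746
tuberack 0.95 [394.6, 228.9, 436.8, 257.2] [ 0.543 -0.188  0.045] 982
tuberack 0.58 [262.9, 197.5, 369.9, 277.9] [0.567 0.079 0.038] 6712
shield 0.71 [254.8, 191.2, 369.1, 232.6] [0.608 0.078 0.242] 1955
shield 0.61 [297.9, 221.5, 309.3, 228.0] [0.592 0.092 0.103] 66
0.9
```

Run:
```python
import cv2
s=cv2.imread("pics/scene0.png");t=cv2.imread("pics/top0.png")
cv2.imwrite("pics/s_crop.png",cv2.resize(s[195:350,265:465],(800,600),interpolation=cv2.INTER_CUBIC)[:600])
cv2.imwrite("pics/t_crop.png",cv2.resize(t[180:300,240:400],(800,600),interpolation=cv2.INTER_CUBIC))
```

```text
(no output)
```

View pics/scene0.png

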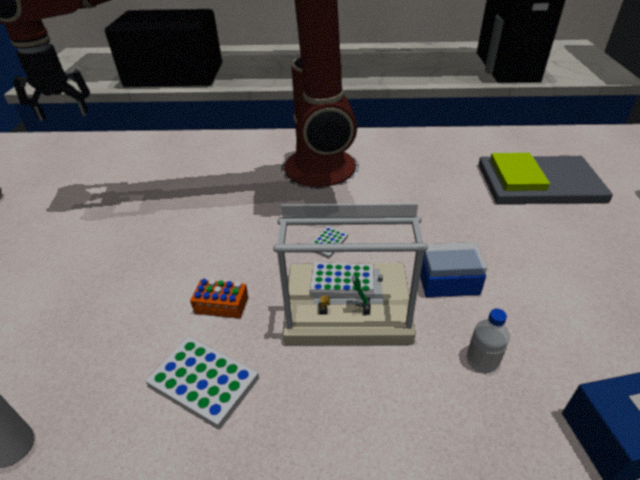

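View pics/s_crop.png

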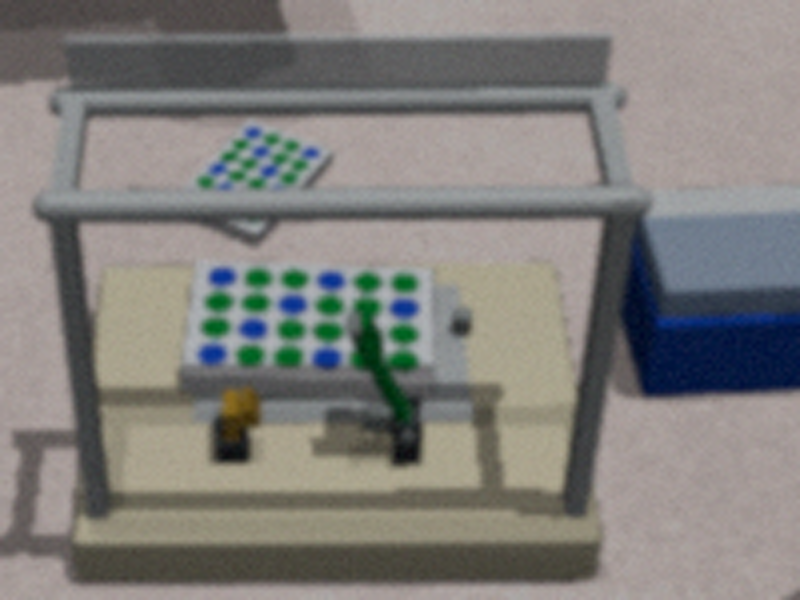

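View pics/t_crop.png

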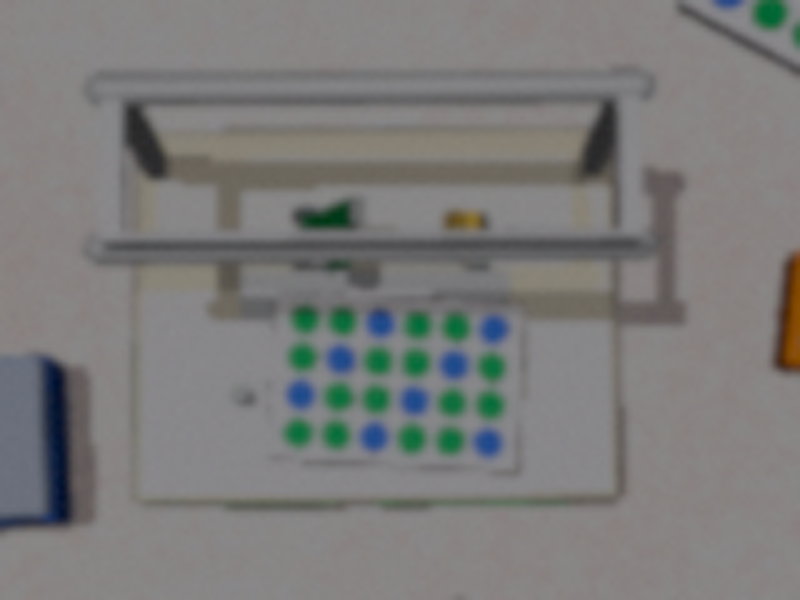

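```bash
cat > meas.py <<'E'
from h import *
def edge(P2,axis,sign,step=.004,trim=.02):
    # extreme points of P2 along axis, binned along the other
    o=P2[:,1-axis];b=((o-o.min())/step).astype(int);pts=[]
    for k in range(b.max()+1):
        q=P2[b==k]
        if len(q)>1: pts.append(q[np.argmax(sign*q[:,axis])])
    pts=np.array(pts);s=pts[:,1-axis];k=(s>o.min()+trim)&(s<o.max()-trim);pts=pts[k]
    for _ in range(4):
        c=np.polyfit(pts[:,1-axis],pts[:,axis],1);r=pts[:,axis]-np.polyval(c,pts[:,1-axis])
        pts=pts[abs(r)<max(.0015,1.5*r.std())]
    return c,len(pts),r.std()
E
python3 - <<'E'
from meas import *
for c in("scene","top"):
    d=dict(np.load(f"{c}0.npz"));P=cloud(d);im=d["image"].astype(int)
    near=(abs(P[...,0]-.57)<.2)&(abs(P[...,1]-.07)<.17)&(d["z_map"]>0)
    D=P[near&(abs(P[...,2]-.036)<.006)];print(c,"deck z",np.median(D[:,2]),D.min(0).round(3),D.max(0).round(3))
    for nm,a,s in(("front",0,-1),("left",1,1),("right",1,-1),("back",0,1)):
        e,n,r=edge(D[:,:2],a,s);print(nm,e.round(4),n,r.round(4))
    T=P[near&(abs(P[...,2]-.051)<.005)&(P[...,0]<.58)];print("plate",np.median(T[:,2]),T.min(0).round(3),T.max(0).round(3),len(T),(cv2.minAreaRect((T[:,:2]*1000).astype(np.float32))))
    R=P[near&(P[...,2]>.225)&(P[...,2]<.246)];print("rails",R.min(0).round(3),R.max(0).round(3),cv2.minAreaRect((R[:,:2]*1000).astype(np.float32)))
    for lo,hi in((0,.57),(.57,.75)):
        q=R[(R[:,0]>lo)&(R[:,0]<hi)&(abs(R[:,1]-.075)<.09)]
        if len(q)>10: print(" rail",np.polyfit(q[:,1]-.075,q[:,0],1).round(4),q[:,2].max().round(4))
    hsv=cv2.cvtColor(d["image"],cv2.COLOR_RGB2HSV)
    g=near&(P[...,2]>.055)&(P[...,2]<.16)&(hsv[...,1]>90)
    for nm,k in(("green",(hsv[...,0]>45)&(hsv[...,0]<85)),("brass",(hsv[...,0]>8)&(hsv[...,0]<30))):
        q=P[g&k&(P[...,0]>.55)]
        if len(q): print(nm,len(q),q.min(0).round(3),q.max(0).round(3),np.median(q,0).round(3)); 
        if nm=="green" and len(q): print("slope y vs z",np.polyfit(q[:,2],q[:,1],1))
E
```

```text
scene deck z 0.03576666012323243 [ 0.453 -0.056  0.03 ] [0.649 0.24  0.042]
front [-0.6693  0.5621] 31 0.0169
left [-0.4645  0.4559] 24 0.0087
right [ 0.1122 -0.1102] 22 0.0009
back [0.0021 0.6477] 53 0.0006
plate 0.05184257228996281 [ 0.465 -0.007  0.046] [0.579 0.24  0.056] 1885 ((523.60107421875, 116.40834045410156), (247.0337677001953, 114.8367919921875), 89.12168884277344)
rails [ 0.554 -0.055  0.225] [0.636 0.193 0.246] ((595.9971923828125, 68.85968017578125), (248.09124755859375, 82.72413635253906), 89.45675659179688)
 rail [0.0011 0.5616] 0.246
 rail [-5.000e-04  6.309e-01] 0.2446
green 146 [0.565 0.079 0.06 ] [0.598 0.106 0.125] [0.595 0.089 0.101]
slope y vs z [-0.39633068  0.12856619]
brass 92 [0.582 0.016 0.056] [0.599 0.032 0.075] [0.594 0.023 0.07 ]
top deck z 0.036554104056390924 [ 0.444 -0.052  0.03 ] [0.648 0.239 0.042]
front [-0.0027  0.4545] 56 0.0007
left [-0.2095  0.318 ] 21 0.0083
right [-0.0023 -0.0491] 36 0.0007
back [-0.0075  0.6469] 47 0.0007
plate 0.05246626813842559 [ 0.446 -0.004  0.046] [0.576 0.237 0.056] 1559 ((516.3096923828125, 116.53352355957031), (116.88723754882812, 246.13600158691406), 5.692798137664795)
rails [ 0.551 -0.052  0.232] [0.635 0.197 0.246] ((592.2823486328125, 72.54782104492188), (248.1428680419922, 84.50078582763672), 89.53180694580078)
 rail [-0.0025  0.5536] 0.246
 rail [0.0009 0.627 ] 0.246
green 24 [0.585 0.084 0.072] [0.595 0.106 0.125] [0.591 0.092 0.104]
slope y vs z [-0.40330907  0.13430961]
brass 16 [0.589 0.02  0.065] [0.595 0.032 0.077] [0.592 0.025 0.073]
```

```bash
cat > plate.py <<'E'
from meas import *
def plate(d,c):
    P=cloud(d);dz={"scene":.0005,"top":.0013}[c]
    m=(P[...,0]>.43)&(P[...,0]<.585)&(P[...,1]>-.03)&(P[...,1]<.155)&(abs(P[...,2]-.051-dz)<.005)&(d["z_map"]>0)
    m=cv2.morphologyEx(m.astype(np.uint8),cv2.MORPH_OPEN,np.ones((3,3)))
    n,l,s,_=cv2.connectedComponentsWithStats(m);k=1+np.argmax(s[1:,4]);T=P[l==k]
    for nm,a,s in(("front",0,-1),("rear",0,1),("right",1,-1),("left",1,1)):
        e,nn,r=edge(T[:,:2],a,s,trim=.012);mid=.063 if a==0 else .52;print(c,nm,"slope",e[0].round(4),"at mid",np.polyval(e,mid).round(4),nn,r.round(4))
    D=P[(P[...,1]<.205)&(P[...,1]>-.1)&(P[...,0]>.4)&(P[...,0]<.7)&(abs(P[...,2]-.036)<.006)&(d["z_map"]>0)]
    for nm,a,s in(("deck front",0,-1),("deck left",1,1),("deck right",1,-1),("deck back",0,1)):
        e,nn,r=edge(D[:,:2],a,s,trim=.03);mid=.075 if a==0 else .53;print(c,nm,"slope",e[0].round(4),"at mid",np.polyval(e,mid).round(4),nn,r.round(4))
    q=P[(P[...,1]>.12)&(P[...,1]<.16)&(P[...,0]>.48)&(P[...,0]<.54)&(P[...,2]>.043)&(P[...,2]<.055)&(d["z_map"]>0)&(l!=k)]
    if len(q):print("pin",len(q),np.median(q,0).round(4),q.min(0).round(3),q.max(0).round(3))
E
python3 - <<'E'
from plate import *
for c in("top","scene"): plate(dict(np.load(f"{c}0.npz")),c)
from scipy.spatial.transform import Rotation as R
o=ctrl.get_obs();print(o["t"],o["tool_pos"],o["tool_rot"],R.from_rotvec(o["tool_rot"]).as_matrix().round(3),o["contact_force"])
E
```

```text
top front slope 0.0694 at mid 0.4718 22 0.0007
top rear slope 0.0602 at mid 0.5556 27 0.0007
top right slope -0.0912 at mid -0.001 16 0.0007
top left slope -0.0756 at mid 0.1247 17 0.0007
top deck front slope -0.0022 at mid 0.4544 47 0.0007
top deck left slope 0.0039 at mid 0.1952 30 0.0003
top deck right slope 0.0025 at mid -0.0506 29 0.0007
top deck back slope -0.009 at mid 0.6462 40 0.0007
pin 16 [0.5062 0.1401 0.0497] [0.49  0.125 0.044] [0.512 0.146 0.053]
scene front slope 0.0553 at mid 0.472 20 0.0007
scene rear slope 0.0652 at mid 0.5567 24 0.0007
scene right slope -0.068 at mid -0.0052 15 0.0007
scene left slope -0.0327 at mid 0.1216 17 0.0006
scene deck front slope -0.8176 at mid 0.5088 25 0.0169
scene deck left slope -0.1006 at mid 0.1908 26 0.0019
scene deck right slope 0.1267 at mid -0.0513 20 0.0009
scene deck back slope 0.004 at mid 0.6479 42 0.0006
pin 26 [0.5091 0.1374 0.0478] [0.502 0.121 0.043] [0.532 0.142 0.051]
0.9 [ 0.15632361 -0.60510273  0.23131634] [-3.11651853e+00 -3.96039040e-01 -1.45211780e-06] [[ 0.968  0.25  -0.   ]
 [ 0.25  -0.968  0.   ]
 [ 0.    -0.    -1.   ]] [-0.38164811  0.52136812  0.6683724 ]
```

Call:
jog_arm(commands=[0,0,0,0,0,1,0,0,0,0,0,0,1,0,0,0,0,0,0,0.526,0,0.6,-0.7,0,0,0,0,0,0.6,-0.7,0,0,0,0,0,0.6,-0.7,0,0,0,0,0,0.6,-0.7,0,0,0,0,0,0.6,-0.7,0,0,0,0,0,0.6,-0.7,0,0,0,0,0,0.12,-0.7,0,0,0,0,0,0.12,-0.7,0,0,0,0,0,0.12,-0.7,0,0,0,0,0,0.12,-0.7,0,0,0,0,0,0.12,-0.7,0,0,0,0,0,0.12,-0.7,0,0,0,0,0,0.12,-0.7,0,0,0,0,0,0.12,-0.7,0,0,0,0,0,0.12,-0.7,0,0,0,0,0,0.12,-0.7,0,0,0,0,0])

```text
t: 3.28
tool_pos: [0.4443, 0.0684, 0.2316]
tool_rot: [3.142, 0.0, 0.002]
contact_force: [-0.1, 0.4, -0.5]
opening: -0.0
grip_force: 0.0
```

Call:
jog_arm(commands=[-0.05,0,0.9,0,0,0,0,0,0,0.9,0,0,0,0,0,0,0.9,0,0.9,0,0,0,0,0.45,0,0.845,0,0,0,0,0,0,0,0,0,0])

```text
$.commands: bad value
```

Run:
```python
from h import *
d=eyes.get_image("top");np.savez("top1.npz",**d);s=eyes.get_image("scene");np.savez("scene1.npz",**s)
a=cv2.resize(d["image"][200:300,260:390],(780,600),interpolation=cv2.INTER_CUBIC)[:,:,::-1].copy()
o=ctrl.get_obs();p=np.array(o["tool_pos"]);q=(proj(d,p)[0]-[260,200])*6;print(p,q);cv2.circle(a,tuple(map(int,q)),4,(0,0,255),-1)
cv2.imwrite("pics/top1.png",a)
b=cv2.resize(s["image"][215:315,280:410],(780,600),interpolation=cv2.INTER_CUBIC)[:,:,::-1].copy()
q=(proj(s,p)[0]-[280,215])*6;print(q);cv2.circle(b,tuple(map(int,q)),4,(0,0,255),-1)
cv2.imwrite("pics/ab1.png",cv2.resize(np.hstack([a,b]),(800,308)))
```

```text
[0.4442167  0.06984022 0.23145834] [331.36691994 486.91831899]
[ 405.00804697 -176.31312044]
```

View pics/ab1.png

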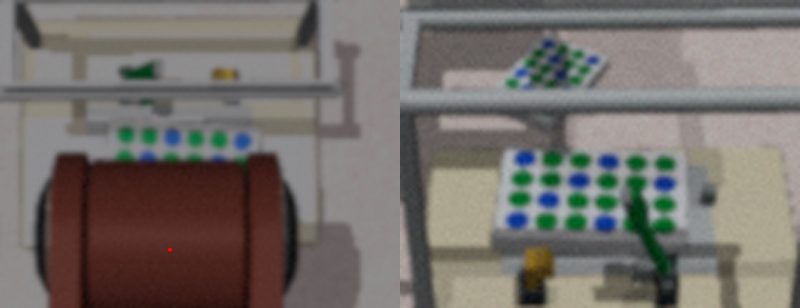

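The top view is blocked by the wrist (red, around 170,230 in the left half). The scene view shows the plate untouched. The refused call was one number short, so I'm resending it.

Call:
jog_arm(commands=[-0.05,0,0.9,0,0,0,0,0,0,0.9,0,0,0,0,0,0,0.9,0,0,0,0,0,0,0.4,0,0,0,0,0,0,0,0,0.9,0,0,0,0,0,0,0.845,0,0,0,0,0,0,0,0,0])

```text
t: 4.25
tool_pos: [0.44, 0.0663, 0.0448]
tool_rot: [3.129, -0.001, 0.272]
contact_force: [0.8, -0.3, -0.0]
opening: -0.0002
grip_force: 0.0
```

Call:
jog_arm(commands=[0.155,0,0.078,0,0,0,0,0.164,0,0.029,0,0,0,0,0.033,0,0.006,0,0,0,0,0.033,0,0.006,0,0,0,0,0.033,0,0.006,0,0,0,0,0,0,0,0,0,0,0])

```text
t: 5.0
tool_pos: [0.4673, 0.067, 0.0423]
tool_rot: [-3.13, -0.0, -0.274]
contact_force: [0.6, 0.1, 0.2]
opening: 0.0001
grip_force: 0.0
```

Call:
jog_arm(commands=[0.033,0,0.006,0,0,0,0,0.033,0,0.006,0,0,0,0,0.033,0,0.006,0,0,0,0,0,0,0,0,0,0,0])

```text
t: 5.5
tool_pos: [0.4728, 0.0668, 0.042]
tool_rot: [3.13, 0.0, 0.272]
contact_force: [-2.6, -0.9, 1.2]
opening: 0.0002
grip_force: 1.6
```

Run:
```python
from plate import *
d=eyes.get_image("scene");plate(d,"scene");print(ctrl.get_obs()["contact_force"])
a=cv2.resize(d["image"][215:315,280:410],(780,600),interpolation=cv2.INTER_CUBIC)[:,:,::-1]
cv2.imwrite("pics/s2.png",a)
```

```text
scene front slope 0.0671 at mid 0.484 17 0.0008
scene rear slope 0.087 at mid 0.5699 14 0.0007
scene right slope -0.0619 at mid -0.0043 19 0.0006
scene left slope -0.0674 at mid 0.1218 17 0.0001
scene deck front slope -0.0078 at mid 0.4549 30 0.0014
scene deck left slope -0.0976 at mid 0.1906 26 0.0019
scene deck right slope 0.1375 at mid -0.0517 19 0.0008
scene deck back slope 0.0021 at mid 0.648 45 0.0006
pin 24 [0.5089 0.1376 0.0483] [0.502 0.133 0.043] [0.514 0.142 0.052]
[-2.64072464 -1.16008646  3.09027168]
```

View pics/s2.png

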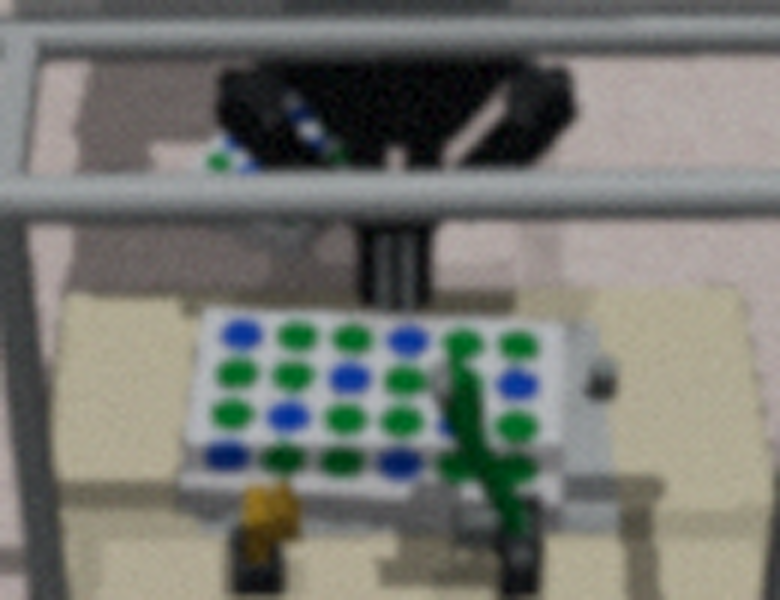

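The plate (200–560, 310–500) has moved, and its left rear has met the left stop (440, 510). It is still turned, so I'll keep pushing to square it.

Call:
jog_arm(commands=[0.016,0,0.003,0,0,0,0,0.016,0,0.003,0,0,0,0,0.016,0,0.003,0,0,0,0,0,0,0,0,0,0,0])

```text
t: 6.05
tool_pos: [0.4735, 0.0667, 0.0412]
tool_rot: [3.13, 0.001, 0.262]
contact_force: [-12.5, -2.2, 7.7]
opening: 0.0002
grip_force: 6.1
```

Call:
jog_arm(commands=[0.016,0,0.003,0,0,0,0,0,0,0,0,0,0,0])

```text
t: 6.3
tool_pos: [0.4737, 0.0667, 0.0409]
tool_rot: [3.13, 0.001, 0.259]
contact_force: [-15.1, -2.5, 9.9]
opening: 0.0001
grip_force: 7.6
```

Run:
```python
from plate import *
d=eyes.get_image("scene");plate(d,"scene");o=ctrl.get_obs();print(o["contact_force"],o["tool_pos"])
P=cloud(d)
# well centroids -> plate orientation
hsv=cv2.cvtColor(d["image"],cv2.COLOR_RGB2HSV);m=((hsv[...,1]>120)&(hsv[...,0]>45)&(hsv[...,0]<135)&(abs(P[...,2]-.051)<.008)&(P[...,0]<.58)&(abs(P[...,1]-.06)<.08)).astype(np.uint8)
n,l,s,c=cv2.connectedComponentsWithStats(m)
for k in range(1,n):
    if s[k,4]>12: print(np.median(P[l==k],0).round(4),s[k,4],c[k].round(1))
a=cv2.resize(d["image"][250:310,300:390],(800,534),interpolation=cv2.INTER_CUBIC)[:,:,::-1]
cv2.imwrite("pics/s3.png",a)
```

```text
scene front slope 0.0344 at mid 0.4847 16 0.0007
scene rear slope 0.1149 at mid 0.5708 13 0.001
scene right slope -0.0556 at mid -0.0046 16 0.0006
scene left slope -0.067 at mid 0.1218 18 0.0
scene deck front slope 0.0041 at mid 0.4549 30 0.0012
scene deck left slope -0.0691 at mid 0.191 21 0.0014
scene deck right slope 0.1462 at mid -0.0519 23 0.0007
scene deck back slope 0.0038 at mid 0.6479 48 0.0006
pin 22 [0.5085 0.1377 0.0482] [0.502 0.133 0.043] [0.513 0.142 0.05 ]
[-15.37085067  -2.25585471  10.06669011] [0.47364    0.06669763 0.04083406]
[0.4943 0.0122 0.0527] 21 [319.6 270.4]
[0.4949 0.0311 0.0516] 16 [329.  270.9]
[0.4978 0.05   0.0528] 17 [338.1 271.2]
[0.4985 0.069  0.0525] 21 [347.4 271.6]
[0.5001 0.0878 0.052 ] 17 [356.2 272.1]
[0.5014 0.1083 0.0521] 18 [365.7 272.4]
[0.5132 0.0106 0.0521] 16 [319.  277.1]
[0.5149 0.0293 0.0525] 18 [328.2 277.5]
[0.5154 0.0488 0.0518] 22 [337.5 277.6]
[0.5177 0.0684 0.0527] 20 [347.  278.3]
[0.5186 0.1073 0.0516] 21 [365.6 278.6]
[0.533  0.009  0.0528] 19 [318.2 283.7]
[0.5337 0.0293 0.052 ] 23 [327.5 284.3]
[0.5363 0.0477 0.0525] 18 [337.  284.7]
[0.5371 0.0669 0.0529] 20 [346.5 284.8]
[0.5386 0.106  0.0529] 22 [365.6 285.7]
[0.5515 0.0074 0.0529] 21 [317.4 290.7]
[0.5535 0.0274 0.053 ] 18 [326.8 291.2]
[0.5544 0.0465 0.0526] 20 [336.5 291.5]
[0.5562 0.0655 0.052 ] 23 [346.3 292. ]
[0.5573 0.0844 0.0527] 18 [355.4 292.5]
[0.5576 0.1051 0.052 ] 20 [365.7 292.6]
```

View pics/s3.png

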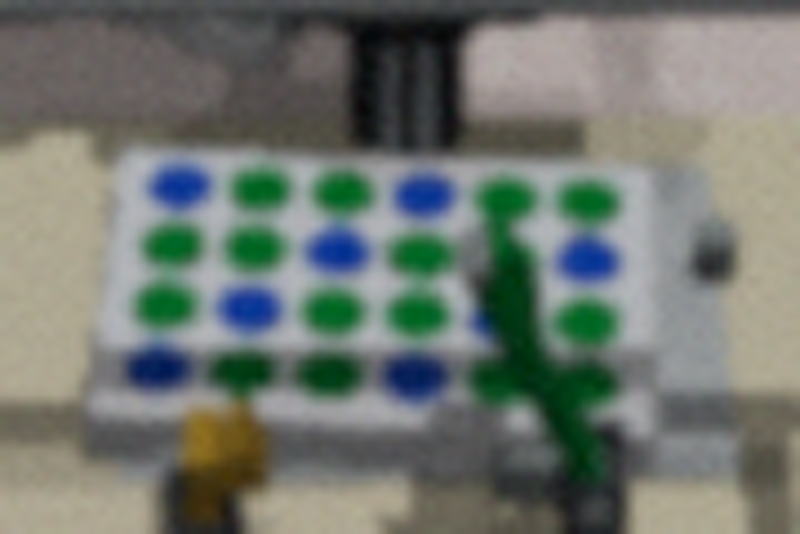

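Pushing at the middle has jammed: the line from the finger to the left stop lies inside the friction cones. The wells put the plate yaw at about -0.07, with a 7 mm gap at the right stop. I'll back off and push at the right end.

Call:
jog_arm(commands=[-0.246,0,-0.044,0,0,0,0,0,0.46,0,0,0,0,0,0,0.457,0,0,0,0,0,0.09,0,0.01,0,0,0,0,0.033,0,0.006,0,0,0,0,0.033,0,0.006,0,0,0,0,0.033,0,0.006,0,0,0,0,0,0,0,0,0,0,0])

```text
t: 7.35
tool_pos: [0.4737, 0.0124, 0.0425]
tool_rot: [-3.129, -0.001, -0.274]
contact_force: [-0.3, 0.0, 1.0]
opening: 0.0003
grip_force: 0.0
```

Call:
jog_arm(commands=[0.033,0,0.006,0,0,0,0,0.016,0,0.003,0,0,0,0,0,0,0,0,0,0,0])

```text
t: 7.72
tool_pos: [0.4762, 0.012, 0.0424]
tool_rot: [-3.13, -0.0, -0.272]
contact_force: [-3.1, 0.1, 3.0]
opening: 0.0001
grip_force: 1.8
```

Call:
jog_arm(commands=[0.016,0,0.003,0,0,0,0,0.016,0,0.003,0,0,0,0,0,0,0,0,0,0,0])

```text
t: 8.1
tool_pos: [0.4763, 0.012, 0.0418]
tool_rot: [-3.13, -0.001, -0.264]
contact_force: [-10.9, 0.5, 8.2]
opening: 0.0002
grip_force: 5.9
```

```bash
cat > wells.py <<'E'
from h import *
def wells(c="scene"):
    d=eyes.get_image(c);P=cloud(d)
    hsv=cv2.cvtColor(d["image"],cv2.COLOR_RGB2HSV);m=((hsv[...,1]>120)&(hsv[...,0]>45)&(hsv[...,0]<135)&(abs(P[...,2]-.0515)<.006)&(P[...,0]<.585)&(P[...,0]>.43)&(abs(P[...,1]-.065)<.08)).astype(np.uint8)
    n,l,s,_=cv2.connectedComponentsWithStats(m)
    Q=np.array([P[l==k].mean(0)[:2] for k in range(1,n) if 12<s[k,4]<35])
    # fit grid 4x6, pitch 19.3
    from scipy.optimize import least_squares
    G=np.array([(i-1.5,j-2.5) for i in range(4) for j in range(6)])
    def f(p):
        a=p[2];g=p[3]*G@np.array([[np.cos(a),np.sin(a)],[-np.sin(a),np.cos(a)]])+p[:2]
        return np.linalg.norm(Q[:,None]-g[None],axis=2).min(1)
    best=min((least_squares(f,[x,y,a,.0193],loss="soft_l1",f_scale=.001,x_scale=[.01,.01,.1,.001]) for x in (.515,.522,.53) for y in (.055,.062,.069) for a in (-.07,0,)),key=lambda r:r.cost)
    print(c,"plate",best.x.round(4),len(Q),"rms",np.sqrt((best.fun**2).mean()).round(4))
    return d
E
python3 -c "
from wells import *
wells();print(ctrl.get_obs()['tool_pos'],ctrl.get_obs()['contact_force'])"
```

```text
scene plate [ 0.5296  0.0595 -0.0029  0.0193] 21 rms 0.0005
[0.47634074 0.01204062 0.04182924] [-12.59980808   0.31650705   8.10446088]
```

Square against both stops (yaw -0.003). Next is the sideways push to the pin, about 9 mm.

Call:
jog_arm(commands=[-0.164,0,-0.029,0,0,0,0,0,0.4,0,0,0,0,0,0,0.383,0,0,0,0,0,0.007,0,-0.041,0,1,0,0,0,0,0,0,0.745,0,0,0.431,0,0.157,0,0,0,0,0.431,0,0.157,0,0,0,0,0,-0.233,0,0,0,0,0,0,0,0,0,0,0,0])

```text
t: 9.28
tool_pos: [0.5237, -0.0206, 0.045]
tool_rot: [-3.094, -0.002, -0.546]
contact_force: [0.1, -0.4, -0.9]
opening: 0.0001
grip_force: 0.0
```

Call:
jog_arm(commands=[0,-0.033,0,0,0,0,0,0,-0.033,0,0,0,0,0,0,-0.033,0,0,0,0,0,0,0,0,0,0,0,0])

```text
t: 9.78
tool_pos: [0.5235, -0.0151, 0.045]
tool_rot: [3.094, 0.0, 0.546]
contact_force: [-0.1, -0.1, 0.6]
opening: 0.0003
grip_force: 0.1
```

Call:
jog_arm(commands=[0,-0.033,0,0,0,0,0,0,-0.033,0,0,0,0,0,0,-0.016,0,0,0,0,0,0,0,0,0,0,0,0])

```text
t: 10.28
tool_pos: [0.5236, -0.0101, 0.045]
tool_rot: [-3.094, -0.001, -0.545]
contact_force: [-0.3, -0.6, -0.2]
opening: 0.0003
grip_force: 0.2
```

```bash
python3 -c "
from wells import *
wells();print(ctrl.get_obs()['tool_pos'],ctrl.get_obs()['contact_force'])"
```

```text
scene plate [ 5.295e-01  6.490e-02 -4.000e-04  1.920e-02] 21 rms 0.0006
[ 0.52360244 -0.01011612  0.04497995] [-0.54613275 -0.27008596 -0.23375094]
```

Call:
jog_arm(commands=[0,-0.033,0,0,0,0,0,0,-0.016,0,0,0,0,0,0,0,0,0,0,0,0])

```text
t: 10.7
tool_pos: [0.5236, -0.0071, 0.045]
tool_rot: [-3.094, -0.001, -0.545]
contact_force: [-0.3, -0.4, 0.9]
opening: -0.0005
grip_force: 0.2
```

Call:
jog_arm(commands=[0,-0.016,0,0,0,0,0,0,-0.016,0,0,0,0,0,0,0,0,0,0,0,0])

```text
t: 11.08
tool_pos: [0.5236, -0.0056, 0.045]
tool_rot: [3.093, 0.001, 0.545]
contact_force: [0.3, -1.9, -0.3]
opening: 0.0
grip_force: 1.2
```

Force is starting to rise; one more millimetre.

Call:
jog_arm(commands=[0,-0.016,0,0,0,0,0,0,0,0,0,0,0,0])

```text
t: 11.32
tool_pos: [0.5236, -0.0052, 0.045]
tool_rot: [3.092, 0.001, 0.545]
contact_force: [-1.2, -6.7, -0.6]
opening: 0.0005
grip_force: 2.8
```

```bash
python3 -c "
from wells import *
wells();print(ctrl.get_obs()['tool_pos'],ctrl.get_obs()['contact_force'])"
```

```text
scene plate [ 0.5294  0.0692 -0.0017  0.0193] 22 rms 0.0006
[ 0.5236222  -0.00519034  0.04503009] [-1.33671404 -5.93543863 -0.66443991]
```

Call:
jog_arm(commands=[0,0.38,0,0,0,0,0,-0.483,0,-0.176,0,0,0,0,-0.483,0,-0.176,0,0,0,0,-0.014,-0.65,0.039,0,0,0,0,0,-0.617,0,0,0,0,0,0.17,0,0.062,0,0,0,0,0.016,0,0.006,0,0,0,0,0.016,0,0.006,0,0,0,0,0,0,0,0,0,0,0])

```text
t: 12.5
tool_pos: [0.4748, 0.0481, 0.0424]
tool_rot: [3.094, -0.002, 0.545]
contact_force: [-0.8, -0.2, 0.0]
opening: 0.0
grip_force: 0.0
```

Call:
jog_arm(commands=[0.016,0,0.006,0,0,0,0,0.016,0,0.006,0,0,0,0,0,0,0,0,0,0,0])

```text
t: 12.88
tool_pos: [0.4769, 0.0487, 0.0425]
tool_rot: [-3.094, -0.0, -0.545]
contact_force: [0.2, -0.2, -0.2]
opening: 0.0
grip_force: 0.0
```

Call:
jog_arm(commands=[0.016,0,0.006,0,0,0,0,0.016,0,0.006,0,0,0,0,0,0,0,0,0,0,0])

```text
t: 13.25
tool_pos: [0.4773, 0.0489, 0.0416]
tool_rot: [3.095, 0.001, 0.538]
contact_force: [-9.6, -0.3, 6.2]
opening: -0.0004
grip_force: 4.5
```

Call:
jog_arm(commands=[-0.235,0,-0.086,0,0,0,0,0.205,0,-0.564,0,0,0,0,0.205,0,-0.564,0,0,0,0,0.282,-0.592,0.103,0,0,0,0,0.282,-0.592,0.103,0,0,0,0,0,0,0,0,1,0,0,0,0,0,0,1,0,0,0,0,0,0,1,0,0,0,0,0,0,1,0,0,0,0,0,0,0.36,0,0,0,0,0,0,0,0,0])

```text
t: 14.62
tool_pos: [0.4992, 0.12, 0.1136]
tool_rot: [-2.903, -0.001, -1.2]
contact_force: [0.8, 0.8, -0.3]
opening: 0.0002
grip_force: 0.0
```

Run:
```python
from wells import *
d=wells();np.savez("scene4.npz",**d);P=cloud(d);hsv=cv2.cvtColor(d["image"],cv2.COLOR_RGB2HSV)
g=(P[...,2]>.056)&(P[...,2]<.16)&(hsv[...,1]>110)&(hsv[...,0]>45)&(hsv[...,0]<85)&(P[...,0]>.575)&(P[...,0]<.62)&(abs(P[...,1]-.08)<.06)
q=P[g];print(len(q),q.min(0).round(3),q.max(0).round(3),np.polyfit(q[:,2],q[:,1],1).round(3))
o=ctrl.get_obs();print(o["tool_pos"],o["tool_rot"],o["t"])
cv2.imwrite("pics/s4.png",cv2.resize(d["image"][215:335,275:435],(800,600),interpolation=cv2.INTER_CUBIC)[:,:,::-1])
```

```text
scene plate [0.5295 0.0692 0.0016 0.0193] 22 rms 0.0007
117 [0.576 0.077 0.06 ] [0.599 0.106 0.124] [-0.407  0.13 ]
[0.49977347 0.11998393 0.1144075 ] [-2.90269576e+00 -5.94739715e-04 -1.20095529e+00] 14.675
```

View pics/s4.png

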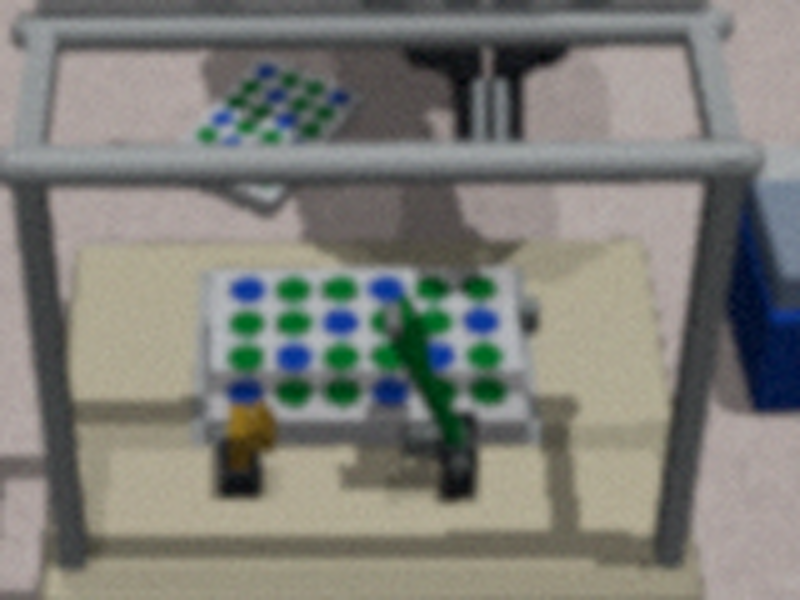

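The plate covers its home patch and touches the pin (530, 315). The latch (425, 375) stands open at about 1.18 rad. The tool is in front of the guard and tilted 45°, so I'll go in under the rail.

Call:
jog_arm(commands=[0.555,0,0.555,0,0,0,0,0.555,0,0.555,0,0,0,0,0,0,0,0,0,0,0,0,0.275,0,0,0,0,0,0,0,0,0,0,0,0])

```text
t: 15.3
tool_pos: [0.594, 0.1028, 0.1147]
tool_rot: [2.903, -0.002, 1.202]
contact_force: [-0.7, 0.5, 0.6]
opening: 0.0001
grip_force: 0.0
```

Call:
jog_arm(commands=[-0.05,0.16,0.05,0,0,0,0,-0.071,0.14,0.071,0,0,0,0,-0.088,0.12,0.088,0,0,0,0,0,0,0,0,0,0,0])

```text
t: 15.8
tool_pos: [0.5945, 0.0783, 0.0978]
tool_rot: [-2.901, 0.001, -1.204]
contact_force: [0.8, 0.8, 0.8]
opening: -0.0002
grip_force: 0.4
```

Run:
```python
from wells import *
d=eyes.get_image("scene");o=ctrl.get_obs();print(o["contact_force"],o["tool_pos"],o["t"])
a=cv2.resize(d["image"][240:330,290:410],(800,600),interpolation=cv2.INTER_CUBIC)[:,:,::-1].copy()
q=(proj(d,np.array(o["tool_pos"]))[0]-[290,240])*6.667;cv2.circle(a,tuple(map(int,q)),4,(0,0,255),-1);print(q)
cv2.imwrite("pics/s5.png",a)
```

```text
[-0.01328024 -0.0063371   0.91596929] [0.59428511 0.07848752 0.09763459] 15.85
[423.63649065 337.82700817]
```

View pics/s5.png

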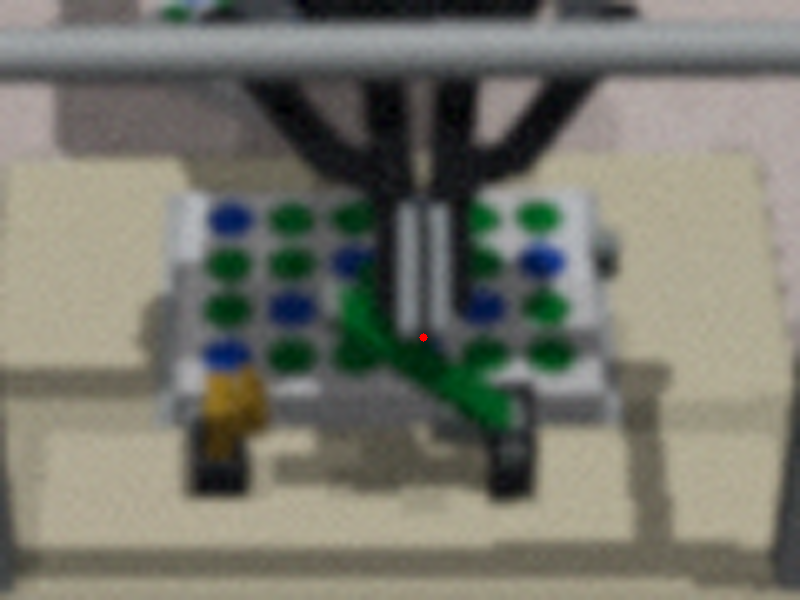

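The latch (350–510, 290–410) has swung to about 0.65 rad with the fingertip on its face. Continuing down.

Call:
jog_arm(commands=[-0.105,0.092,0.105,0,0,0,0,-0.116,0.062,0.116,0,0,0,0,0,0,0,0,0,0,0])

```text
t: 16.23
tool_pos: [0.5947, 0.0691, 0.0788]
tool_rot: [-2.902, -0.0, -1.204]
contact_force: [1.0, 0.2, 2.1]
opening: 0.0001
grip_force: 0.9
```

Call:
jog_arm(commands=[-0.047,0.012,0.047,0,0,0,0,-0.047,0.012,0.047,0,0,0,0,0,0,0,0,0,0,0])

```text
t: 16.6
tool_pos: [0.5952, 0.0675, 0.0718]
tool_rot: [2.9, 0.001, 1.206]
contact_force: [-3.1, -1.7, 7.6]
opening: 0.0001
grip_force: 3.5
```

Call:
jog_arm(commands=[-0.024,0,0.024,0,0,0,0,-0.024,0,0.024,0,0,0,0,0,0,0,0,0,0,0])

```text
t: 16.98
tool_pos: [0.5957, 0.0674, 0.0683]
tool_rot: [2.899, 0.001, 1.208]
contact_force: [-0.2, -1.8, 6.0]
opening: 0.0003
grip_force: 3.2
```

Call:
jog_arm(commands=[-0.024,0,0.024,0,0,0,0,0,0,0,0,0,0,0])

```text
t: 17.23
tool_pos: [0.5954, 0.0675, 0.0657]
tool_rot: [2.9, 0.0, 1.207]
contact_force: [1.3, 0.1, 3.1]
opening: 0.0002
grip_force: 1.5
```

Call:
jog_arm(commands=[-0.024,0,0.024,0,0,0,0,0,0,0,0,0,0,0])

```text
t: 17.48
tool_pos: [0.5955, 0.0675, 0.0639]
tool_rot: [2.9, 0.0, 1.208]
contact_force: [-1.9, -1.8, 9.1]
opening: -0.0001
grip_force: 4.3
```

Run:
```python
from wells import *
d=eyes.get_image("scene");o=ctrl.get_obs();print(o["contact_force"],o["tool_pos"],o["t"])
cv2.imwrite("pics/s6.png",cv2.resize(d["image"][240:330,290:410],(800,600),interpolation=cv2.INTER_CUBIC)[:,:,::-1])
```

```text
[-1.02102694 -2.09089753  7.95812785] [0.5955302  0.06747362 0.06392659] 17.525
```

View pics/s6.png

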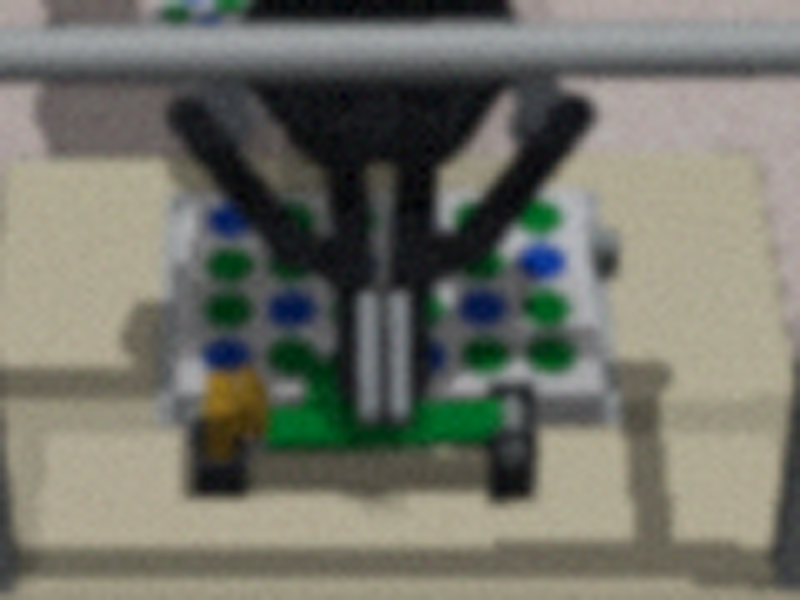

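The arm is nearly level (265–510, 425) with its end under the brass catch (235, 400). I'll press a little harder to be sure it clicks.

Call:
jog_arm(commands=[-0.024,0,0.024,0,0,0,0,-0.018,0,0.018,0,0,0,0,0,0,0,0,0,0,0])

```text
t: 17.9
tool_pos: [0.5971, 0.0677, 0.0632]
tool_rot: [2.897, 0.001, 1.215]
contact_force: [-18.5, -2.5, 26.2]
opening: 0.0002
grip_force: 13.0
```

Call:
jog_arm(commands=[0.1,0,-0.1,0,0,0,0,0.136,0,-0.136,0,0,0,0,0,0,-0.6,0,0,0,0,0,0,-0.8,0,0,0,0,0,0,-0.8,0,0,0,0,0,0,0,0,0,0,0])

```text
t: 18.65
tool_pos: [0.5012, 0.0678, 0.1779]
tool_rot: [-2.896, -0.001, -1.218]
contact_force: [-0.6, -1.0, 0.4]
opening: -0.0003
grip_force: 0.0
```

Run:
```python
from wells import *
d=wells();P=cloud(d);hsv=cv2.cvtColor(d["image"],cv2.COLOR_RGB2HSV)
g=(P[...,2]>.056)&(P[...,2]<.16)&(hsv[...,1]>110)&(hsv[...,0]>45)&(hsv[...,0]<85)&(P[...,0]>.583)&(P[...,0]<.62)&(abs(P[...,1]-.08)<.06)
q=P[g];print(len(q),np.percentile(q,[5,95],axis=0).round(4),"angle",-np.polyfit(q[:,1],q[:,2],1)[0])
g=(P[...,2]>.05)&(hsv[...,1]>110)&(hsv[...,0]>8)&(hsv[...,0]<30)&(P[...,0]>.57)&(P[...,0]<.61)&(abs(P[...,1]-.025)<.03)
q=P[g];print("brass",len(q),q.min(0).round(4),q.max(0).round(4));print(ctrl.get_obs()["contact_force"],ctrl.get_obs()["t"])
cv2.imwrite("pics/s7.png",cv2.resize(d["image"][240:330,290:410],(800,600),interpolation=cv2.INTER_CUBIC)[:,:,::-1])
```

```text
scene plate [0.5294 0.0691 0.0007 0.0193] 23 rms 0.0005
207 [[0.5843 0.0363 0.0585]
 [0.5971 0.0966 0.0625]] angle 0.006341118281058466
brass 92 [0.5819 0.0141 0.0509] [0.5991 0.0321 0.0755]
[ 0.30961805 -0.97898934 -1.30371232] 18.7
```

View pics/s7.png

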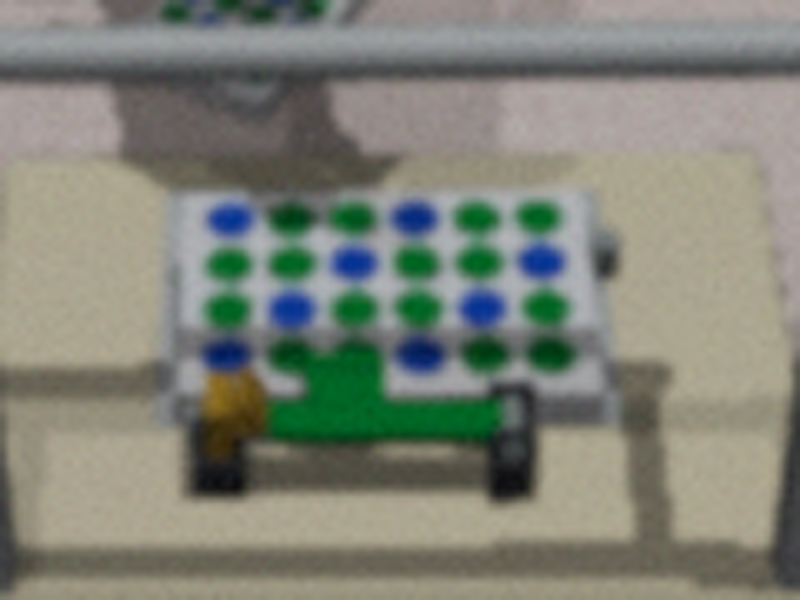

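The latch stays level by itself (angle about 0.006 rad) with its end under the catch (235, 400). The plate is unmoved and square, and the robot is clear.

```bash
python3 -c "
from h import *
print(job.finish_job())"
```

```text
the job is handed in; nothing more can be done
None
```

I pushed the plate square against both rear stops and the side pin and shut the latch under the brass catch, where it stayed by itself. The job is handed in, and the station gave no pass or fail result.

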